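# Move the oil bottles to the new rack in the same order

## Task

Move the four oil bottles from the old wooden rack to the new metal rack, one to a pocket, keeping their order as counted from the red end: the bottle next to the old rack's red end goes next to the new rack's red end, and so on down the row. Stand each one upright on the black spot in the middle of its pocket, never tip a bottle over on the way, and leave all four standing still.

Things in the scene. Friction and masses are not known exactly. Their poses are not given: they have to be found in the camera images.
- bottle_blue: Small closed oil bottle, blue with a black screw cap, 33 mm across, 70 mm tall; the straight part of its body reaches up to 42 mm. About 60 g, rigid (the cap does not turn), loose. Origin at the centre of its underside, z up along its axis; its yaw is arbitrary.
- bottle_brown: Small closed oil bottle, red-brown with a black screw cap, 29 mm across, 62 mm tall; the straight part of its body reaches up to 37 mm. About 60 g, rigid (the cap does not turn), loose. Origin at the centre of its underside, z up along its axis; its yaw is arbitrary.
- bottle_amber: Small closed oil bottle, amber yellow with a white screw cap, 29 mm across, 55 mm tall; the straight part of its body reaches up to 32 mm. About 60 g, rigid (the cap does not turn), loose. Origin at the centre of its underside, z up along its axis; its yaw is arbitrary.
- bottle_green: Small closed oil bottle, clear green glass with a white paper label and an opaque green screw cap, 30 mm across, 64 mm tall; the straight part of its body reaches up to 34 mm. About 60 g, rigid (the cap does not turn), loose. Origin at the centre of its underside, z up along its axis; its yaw is arbitrary.
- old_rack: Old rack, brown wood. Base plate 76 x 222 x 10 mm, fixed on the bench; origin at the centre of its underside, z up, the row along y. 26 mm tall end cheeks at y = +-113 mm: the +y one red, the other dark. Four pockets at x = 0, y = +78, +26, -26, -78 mm (from the red end), parted by ridges 8 mm high; long sides open. Each holds a coloured pad with a bottle on it at the start.
- new_rack: New rack, pale metal, empty. Base plate 76 x 222 x 10 mm, fixed on the bench; origin at the centre of its underside, z up, the row along y. 26 mm tall end cheeks at y = +-113 mm: the +y one red, the other dark. Four pockets at x = 0, y = +78, +26, -26, -78 mm (from the red end), parted by ridges 8 mm high; long sides open. A flush black spot (42 mm) marks each pocket's middle.
- pad_blue: Blue disc 43 mm across and 2 mm thick, fixed in the pocket of the old rack in which the blue bottle stands at the start (it shows round the bottle's foot, its top 12 mm above the bench). It stays there and so marks that bottle's place in the old row. Origin at the centre of its underside.
- pad_brown: Reddish-brown disc 43 mm across and 2 mm thick, fixed in the pocket of the old rack in which the brown bottle stands at the start (it shows round the bottle's foot, its top 12 mm above the bench). It stays there and so marks that bottle's place in the old row. Origin at the centre of its underside.
- pad_amber: Yellow disc 43 mm across and 2 mm thick, fixed in the pocket of the old rack in which the amber bottle stands at the start (it shows round the bottle's foot, its top 12 mm above the bench). It stays there and so marks that bottle's place in the old row. Origin at the centre of its underside.
- pad_green: Green disc 43 mm across and 2 mm thick, fixed in the pocket of the old rack in which the green bottle stands at the start (it shows round the bottle's foot, its top 12 mm above the bench). It stays there and so marks that bottle's place in the old row. Origin at the centre of its underside.

How it is judged:
At the end, for the whole second after the job is handed in: Each bottle stands in the new rack's pocket of the same number, counted from the red end, as its pad's in the old rack: within 13 mm of the pocket's middle along the row and 15 mm across, underside at the plate's top (+-4 mm), tilted under 0.1 rad, released, at rest (((y of pad_blue in the frame of old_rack between 0.058 and 0.098 m and y of bottle_blue in the frame of new_rack between 0.065 and 0.091 m) or (y of pad_blue in the frame of old_rack between 0.006 and 0.046 m and y of bottle_blue in the frame of new_rack between 0.013 and 0.039 m) or (y of pad_blue in the frame of old_rack between -0.046 and -0.006 m and y of bottle_blue in the frame of new_rack between -0.039 and -0.013 m) or (y of pad_blue in the frame of old_rack between -0.098 and -0.058 m and y of bottle_blue in the frame of new_rack between -0.091 and -0.065 m)) and x of bottle_blue in the frame of new_rack between -0.015 and 0.015 m and z of bottle_blue in the frame of new_rack between 0.006 and 0.014 m and angle between each of bottle_blue, bottle_brown, bottle_amber, bottle_green's own z axis and vertical below 0.1 rad and linear speed of each of bottle_blue, bottle_brown, bottle_amber, bottle_green below 0.02 m/s and ((y of pad_brown in the frame of old_rack between 0.058 and 0.098 m and y of bottle_brown in the frame of new_rack between 0.065 and 0.091 m) or (y of pad_brown in the frame of old_rack between 0.006 and 0.046 m and y of bottle_brown in the frame of new_rack between 0.013 and 0.039 m) or (y of pad_brown in the frame of old_rack between -0.046 and -0.006 m and y of bottle_brown in the frame of new_rack between -0.039 and -0.013 m) or (y of pad_brown in the frame of old_rack between -0.098 and -0.058 m and y of bottle_brown in the frame of new_rack between -0.091 and -0.065 m)) and x of bottle_brown in the frame of new_rack between -0.015 and 0.015 m and z of bottle_brown in the frame of new_rack between 0.006 and 0.014 m and ((y of pad_amber in the frame of old_rack between 0.058 and 0.098 m and y of bottle_amber in the frame of new_rack between 0.065 and 0.091 m) or (y of pad_amber in the frame of old_rack between 0.006 and 0.046 m and y of bottle_amber in the frame of new_rack between 0.013 and 0.039 m) or (y of pad_amber in the frame of old_rack between -0.046 and -0.006 m and y of bottle_amber in the frame of new_rack between -0.039 and -0.013 m) or (y of pad_amber in the frame of old_rack between -0.098 and -0.058 m and y of bottle_amber in the frame of new_rack between -0.091 and -0.065 m)) and x of bottle_amber in the frame of new_rack between -0.015 and 0.015 m and z of bottle_amber in the frame of new_rack between 0.006 and 0.014 m and ((y of pad_green in the frame of old_rack between 0.058 and 0.098 m and y of bottle_green in the frame of new_rack between 0.065 and 0.091 m) or (y of pad_green in the frame of old_rack between 0.006 and 0.046 m and y of bottle_green in the frame of new_rack between 0.013 and 0.039 m) or (y of pad_green in the frame of old_rack between -0.046 and -0.006 m and y of bottle_green in the frame of new_rack between -0.039 and -0.013 m) or (y of pad_green in the frame of old_rack between -0.098 and -0.058 m and y of bottle_green in the frame of new_rack between -0.091 and -0.065 m)) and x of bottle_green in the frame of new_rack between -0.015 and 0.015 m and z of bottle_green in the frame of new_rack between 0.006 and 0.014 m); the robot touches nothing.
It fails at once if the blue bottle is tipped over (more than 0.7 rad) (angle between bottle_blue's own z axis and vertical above 0.7 rad).
It fails at once if the brown bottle is tipped over (more than 0.7 rad) (angle between bottle_brown's own z axis and vertical above 0.7 rad).
It fails at once if the amber bottle is tipped over (more than 0.7 rad) (angle between bottle_amber's own z axis and vertical above 0.7 rad).
It fails at once if the green bottle is tipped over (more than 0.7 rad) (angle between bottle_green's own z axis and vertical above 0.7 rad).
It also fails if it takes over 106 s, if anything falls off the work surface, if the arm or the gripper's body presses on something with over 40 N, if the wrist force passes 120 N, or if a joint passes its speed limit or range.

## Robot

A 7-joint arm with a two-finger parallel gripper is mounted at the origin on a cart in front of the work surface, level with it; the furniture and walls round the work are solid. World frame = base frame: x ahead of the robot, y to its left, z up, the work surface at z = 0. Lengths are in m, angles in rad, forces in N, time in s.
With the tool pointing down it reaches from about 0.4 to 0.875 m from the base axis. Payload 19.3 kg.
Tool frame: the origin (TCP) lies midway between the tips of the shut fingers; the grasp point (between the pads) lies 19 mm behind it; z points along the fingers, y is the line along which they close (so a half turn about z gives the same grasp; the last joint's range is limited). The gripper opens to 85 mm and grips with 20 to 120 N. Pads are 22 mm wide; open, the fingers measure 114 mm over their backs; the gripper's body (76 mm by 85 mm) begins 54 mm behind the grasp point. The pads swing forward as they close: fully open they stand 13 mm farther back than shut.
Start: joints at [1.097, 0.521, -0.036, 1.599, 0.021, 1.021, -0.113], TCP at [0.246, -0.575, 0.231] pointing down, gripper open.
Joint ranges: [-2.91, 2.91], [-0.3, 2.13], [-1.5, 1.42], [0.17, 2.43], [-1.26, 4.41], [0.16, 1.93], [-2.52, 2.52]. Speed limits (rad/s): [1.89, 1.89, 2.39, 2.39, 3.01, 3.01, 3.01].

## Interface

Orientations are given as [roll, pitch, yaw] about the fixed x, y, z axes, in that order (R = Rz(yaw) Ry(pitch) Rx(roll)).
In Python, from workcell import telemetry, grab_frame, calibration, bot, outline_of, landmark_of gives the robot as it stands. The module is installed in compiled form; this text tells all that it offers.
- The arm moves only by the shell command python3 -m inch 'ROWS' [FORCE]. ROWS is JSON, a list of rows, each a list of 7 numbers: the shift along the tool's x, y, z in m, then the turn, a rotation vector about the tool's x, y, z in rad, then the closure, from 0 (fully open) to 1 (shut). A call has 1 to 5 rows; each row shifts and turns the commanded pose from where the row before left it, along the tool's axes as they then stand; what a row does not reach is not made up. A row lasts 1/10 s, in which the tool goes at most 50 mm and 8.59 degrees, less where a joint would pass 70% of its speed; a pose out of reach is approached as far as the arm can. A call is refused whole if a number of a shift passes 0.05 or a number of a turn 0.15, either way. A call with a gripper value outside its range is refused whole. The fingers move at their own pace and stop on an object; FORCE is the grip in N (left out, the last holds). Time passes only in rows, so rows that do not move let the fingers close. It gives the time, the measured TCP pose, the force, the opening and the grip force at its end, in the units of the state.
- telemetry.observe(): the state, without advancing time (a new reading comes with each control period).
- grab_frame(name): name is "side" or "top"; returns the picture (420x560x3 uint8, red, green, blue); there is no depth.
- calibration(name): a dict with "fovy" (degrees; the focal length in pixels is half the picture's height over the tangent of half this angle, whatever the lens; pixels are square), "cx", "cy" (the principal point, pixels), "pose" (4x4, takes a point from camera to world coordinates). Camera axes: x right, y down, z forward; pixel columns grow to the right and rows downward; lengths in m; the calibration is good to about 2 mm. A picture is of the moment at which its call begins. calibration takes no time and is no camera call.
- bot.job_done(): hands the job in; it is judged then, once.
Trained networks look in the newest picture that a camera, given by its name, has taken for a name from the list of things; names that differ only in an ending like _2 or _b are one class to them, and where a whole thing is asked for, a point or a joint stands for the part that bears it (a point fixed in the world has none). Each returns a list of dicts, best first, with "score" (0 to 1); they miss things now and then, are a little off and sometimes report something else, mostly with a low value. They report only what shows in the picture. A call takes as long as a camera call.
- outline_of(label, camera): "region" (420x560 bool, what is visible of it) and "rect" ([left, top, right, bottom] in pixels, round what is visible of it).
- landmark_of(label, camera): "xy" ([column, row] in pixels: a listed point, or the origin of a listed thing).
The state is a dict: "clock": time; "qpos": joint angles; "qd": joint speeds; "joint_efforts": joint torques, N m; "position": TCP position; "tool_rot": TCP orientation; "force": force on the tool from outside, world axes, zero at the start; "moment": the same for the moment, N m; "grip_width": finger opening in m; "finger_force": force on a finger pad.
Only numpy, scipy, OpenCV 4.12 (cv2) and the standard library are available. Lean on these libraries where they do the work, as an engineer would, in place of code of your own. Each camera call takes 0.05 s, during which the arm holds its last target. There are 200 camera calls.

## Working session

There is one attempt and no reset: what is moved stays moved. The work goes in short steps, Python scripts to look and compute and a shell command to move; the robot and the scene stay as the last step left them, time stands still between calls to the robot, and variables do not carry over. Pictures are saved under pics/ and viewed, at most 14 in all, crops included, and the job is handed in when it is done.

```bash
mkdir -p pics; cat > h.py <<'E'
import numpy as np, cv2
from workcell import telemetry, grab_frame, calibration, bot, outline_of, landmark_of
def ray(cam,uv):
    c=calibration(cam);T=np.array(c["pose"]);f=210/np.tan(np.radians(c["fovy"])/2)
    d=np.array([(uv[0]-c["cx"])/f,(uv[1]-c["cy"])/f,1]);return T[:3,3],T[:3,:3]@d
def onz(cam,uv,z):
    o,d=ray(cam,uv);return o+d*(z-o[2])/d[2]
def tri(uv1,uv2):
    a,d=ray("top",uv1);b,e=ray("side",uv2)
    s=np.linalg.lstsq(np.c_[d,-e],b-a,rcond=None)[0];return (a+d*s[0]+b+e*s[1])/2,np.linalg.norm(a+d*s[0]-b-e*s[1])
E
python3 - <<'E'
from h import *
np.set_printoptions(precision=3,suppress=True)
for c in("top","side"):
    cv2.imwrite(f"pics/{c}0.png",grab_frame(c)[:,:,::-1]);k=calibration(c);print(c,k)
for n in["old_rack","new_rack"]+[a+b for a in("pad_","bottle_") for b in("blue","brown","amber","green")]:
    r={}
    for c in("top","side"):
        l=landmark_of(n,c)
        r[c]=l
        z=0 if "rack" in n else .01 if "pad" in n else .012
        for x in l[:2]:print(n,c,x["xy"],round(x["score"],2),onz(c,x["xy"],z))
s=telemetry.observe();print(s)
E
```

```text
top {'fovy': 52.445768235223326, 'cx': 278.10676680060214, 'cy': 220.67106954871556, 'pose': array([[-0.001, -0.999,  0.053,  0.407],
       [-1.   ,  0.002,  0.014,  0.   ],
       [-0.014, -0.053, -0.998,  1.027],
       [ 0.   ,  0.   ,  0.   ,  1.   ]])}
side {'fovy': 50.88108454203534, 'cx': 276.41264469168686, 'cy': 210.04848649841767, 'pose': array([[-0.912, -0.2  ,  0.357,  0.139],
       [-0.409,  0.418, -0.811,  0.754],
       [ 0.013, -0.886, -0.464,  0.496],
       [ 0.   ,  0.   ,  0.   ,  1.   ]])}
old_rack top [191.8, 210.0] 0.55 [0.488 0.224 0.   ]
old_rack side [213.6, 292.0] 0.71 [0.494 0.222 0.   ]
new_rack top [380.6, 223.7] 0.84 [ 0.454 -0.232  0.   ]
new_rack top [225.6, 209.6] 0.3 [0.489 0.142 0.   ]
new_rack side [315.5, 193.2] 0.78 [ 0.468 -0.245  0.   ]
pad_blue top [181.3, 202.8] 0.54 [0.505 0.247 0.01 ]
pad_blue side [206.2, 297.2] 0.46 [0.491 0.251 0.01 ]
pad_brown top [223.1, 206.6] 0.41 [0.495 0.146 0.01 ]
pad_brown side [234.9, 261.4] 0.4 [0.499 0.134 0.01 ]
pad_amber top [158.5, 203.9] 0.6 [0.502 0.302 0.01 ]
pad_amber side [189.9, 312.7] 0.51 [0.493 
[... 475 characters left out ...]
r top [383.0, 223.6] 0.61 [ 0.454 -0.235  0.012]
bottle_amber side [190.5, 311.3] 0.69 [0.493 0.294 0.012]
bottle_green top [205.9, 207.6] 0.49 [0.493 0.187 0.012]
bottle_green side [221.8, 273.4] 0.77 [0.5   0.182 0.012]
{'clock': 1.1, 'qpos': array([ 1.097,  0.521, -0.036,  1.6  ,  0.021,  1.021, -0.113]), 'qd': array([-0.001,  0.002, -0.001,  0.001,  0.001, -0.001, -0.002]), 'joint_efforts': array([ -0.   , -92.685,   1.979, -37.025,   0.018,   0.002,  -0.   ]), 'position': array([ 0.246, -0.575,  0.231]), 'tool_rot': array([-3.142, -0.   ,  0.404]), 'force': array([ 0.132, -0.34 , -0.162]), 'moment': array([-0.011,  0.015, -0.039]), 'finger_force': 0.0, 'grip_width': 0.08527421937618401}
```

View pics/top0.png

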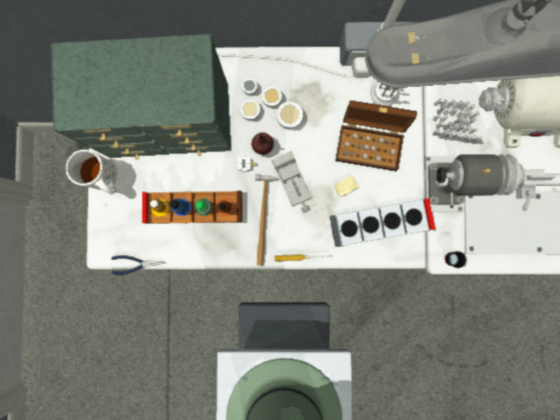

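View pics/side0.png

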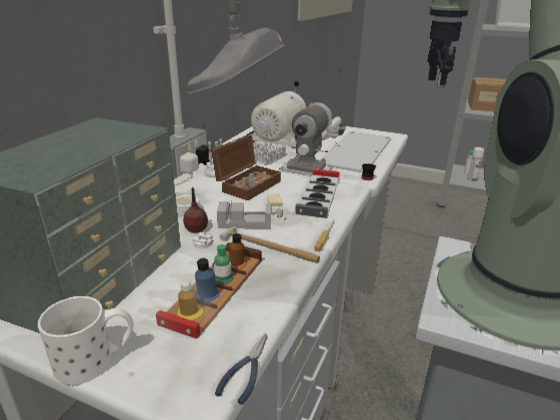

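The top view shows the old rack with its red end at column 145. From that end the order is amber (158), blue (180), green (203), brown (225), all near row 207. The new rack's red end is on the right at column 431, with black spots from (349,229) to (414,217). So amber goes to the spot at 414, blue to 392, green to 370 and brown to 349.

```bash
cat > m.py <<'E'
from h import *
np.set_printoptions(precision=4,suppress=True)
im={c:cv2.imread(f"pics/{c}0.png") for c in("top","side")}
g=im["top"].max(2);m=np.zeros_like(g);m[200:245,335:428]=(g[200:245,335:428]<75)
n,l,s,c=cv2.connectedComponentsWithStats(m)
P=np.array([onz("top",c[i],.01) for i in range(1,n) if s[i,4]>120]);P=P[np.argsort(P[:,1])];print("spots from red",P)
print(np.diff(P,axis=0), "mean",P.mean(0),"dir",np.polyfit(P[:,1],P[:,0],1))
hsv=cv2.cvtColor(im["top"],cv2.COLOR_BGR2HSV)
def red(x0,x1,y0,y1):
    h=hsv[y0:y1,x0:x1];k=((h[...,0]<6)|(h[...,0]>174))&(h[...,1]>170)&(h[...,2]>110)
    y,x=np.nonzero(k);return cv2.minAreaRect(np.c_[x+x0,y+y0].astype(np.float32)),(x.mean()+x0,y.mean()+y0)
for b in((138,151,185,230),(422,440,190,240)):
    r,c=red(*b);print("red cheek",r,onz("top",c,.026))
# side spots
for n in("old_rack","new_rack"):
    for c in("top","side"):
        o=outline_of(n,c)[0];r=cv2.minAreaRect(np.argwhere(o["region"])[:,::-1].astype(np.float32))
        print(n,c,o["score"],r,[onz(c,p,.01)[:2] for p in cv2.boxPoints(r)] if c=="top" else "")
for b,h in(("blue",70),("brown",62),("amber",55),("green",64)):
    o={c:outline_of("bottle_"+b,c)[0] for c in im}
    print(b,[(o[c]["score"],o[c]["rect"]) for c in im])
cv2.imwrite("pics/c1.png",np.vstack([cv2.resize(im["top"][185:235,135:250],(800,348),interpolation=cv2.INTER_CUBIC),cv2.resize(im["top"][195:248,328:440],(800,250),interpolation=cv2.INTER_CUBIC)[:250]]))
E
python3 m.py
```

```text
spots from red [[ 0.4704 -0.3071  0.01  ]
 [ 0.4613 -0.2561  0.01  ]
 [ 0.4525 -0.2048  0.01  ]
 [ 0.4432 -0.154   0.01  ]]
[[-0.0091  0.051   0.    ]
 [-0.0088  0.0513  0.    ]
 [-0.0093  0.0508  0.    ]] mean [ 0.4569 -0.2305  0.01  ] dir [-0.177   0.4161]
red cheek ((144.5, 207.5), (29.0, 3.0), 90.0) [0.4926 0.3303 0.026 ]
red cheek ((429.0192565917969, 213.59617614746094), (30.201885223388672, 4.9029035568237305), 78.69007110595703) [ 0.4767 -0.3389  0.026 ]
old_rack top 0.77 ((192.00418090820312, 206.89356994628906), (32.82793045043945, 100.32411193847656), 89.39049530029297) [array([0.5335, 0.3431]), array([0.5354, 0.1011]), array([0.4565, 0.1001]), array([0.4543, 0.341 ])]
old_rack side 0.78 ((212.1826629638672, 291.3251647949219), (46.441139221191406, 124.91634368896484), 46.25445556640625) 
new_rack top 0.78 ((382.2528381347656, 222.11558532714844), (32.029052734375, 102.48594665527344), 79.87532806396484) [array([ 0.4738, -0.107 ]), array([ 0.5163, -0.3474]), array([ 0.4411, -0.3592]), array([ 0.3987, -0.1198])]
new_rack side 0.71 ((317.2810974121094, 192.58648681640625), (33.37874984741211, 52.8619384765625), 17.10272979736328) 
blue [(0.69, [171.4, 196.1, 189.0, 214.5]), (0.65, [195.0, 261.0, 216.8, 300.0])]
brown [(0.57, [196.1, 209.6, 205.8, 213.4]), (0.96, [229.0, 235.5, 245.8, 268.2])]
amber [(0.74, [153.5, 198.5, 166.1, 213.0]), (0.83, [180.3, 283.0, 199.9, 320.0])]
green [(0.52, [195.9, 201.5, 209.8, 213.4]), (0.81, [211.5, 244.1, 229.5, 278.8])]
```

View pics/c1.png

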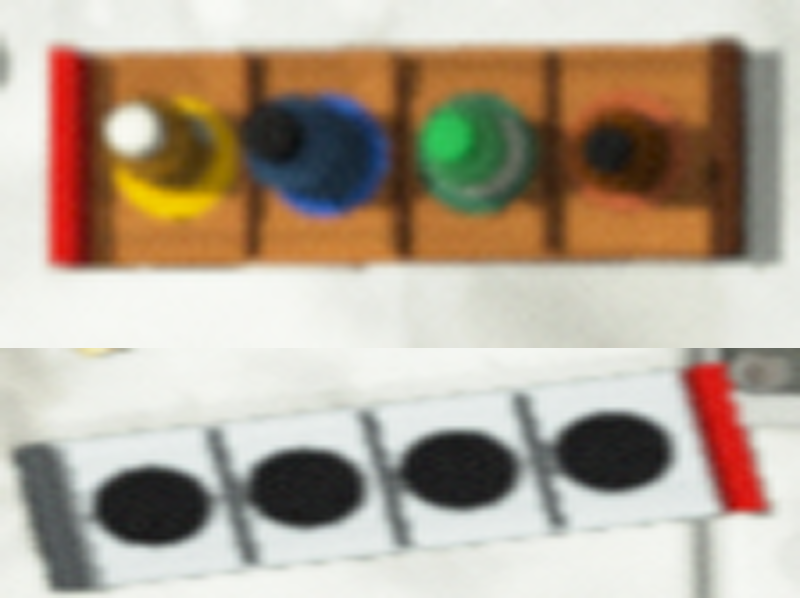

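The crop confirms the order. Pad centres at crop pixels are about (177,157), (327,153), (476,153) and (628,150); cap centres are (133,130), (272,132), (449,135) and (607,149). I'll turn both sets into positions.

```bash
python3 - <<'E'
from h import *
np.set_printoptions(precision=4,suppress=True)
u=lambda x,y:(x/6.957+135-.43,y/6.96+185-.43)
for n,p,c,h in(("amber",(177,157),(133,130),55),("blue",(327,153),(272,132),70),("green",(476,153),(449,135),64),("brown",(628,150),(607,149),62)):
    print(n,onz("top",u(*p),.012)[:2],onz("top",u(*c),.012+h/1000)[:2])
E
```

```text
amber [0.4943 0.2976] [0.4984 0.296 ]
blue [0.4955 0.2458] [0.4962 0.2466]
green [0.4954 0.1943] [0.4957 0.1909]
brown [0.4963 0.1419] [0.4912 0.1401]
```

```bash
python3 -m inch '[[0,0,-0.008,0,0,-0.147,0],[0,0,-0.008,0,0,-0.147,0],[0,0,-0.008,0,0,-0.147,0],[0,0,-0.008,0,0,-0.147,0],[0,0,0,0,0,-0.147,0]]' 60
python3 -m inch '[[0,0,0,0,0,-0.147,0],[0,0,0,0,0,-0.147,0],[0,0,0,0,0,-0.147,0],[0.03,0.02,0,0,0,0,0],[0.04,0.028,0,0,0,0,0]]'
```

```text
clock: 2.2
position: [0.2457, -0.5751, 0.2644]
tool_rot: [3.14, 0.001, 1.145]
force: [0.4, -0.3, 0.2]
grip_width: 0.0853
finger_force: 0.0
clock: 2.7
position: [0.2917, -0.5048, 0.2628]
tool_rot: [-3.141, 0.0, 1.576]
force: [1.6, 0.5, 0.6]
grip_width: 0.0853
finger_force: 0.0
```

```bash
python3 -m inch '[[0.04,0.025,0,0,0,0,0],[0.04,0.025,0,0,0,0,0],[0.04,0.025,0,0,0,0,0],[0.04,0.025,0,0,0,0,0],[0.04,0.025,0,0,0,0,0]]'
python3 -m inch '[[0.04,0.025,0,0,0,0,0],[0.04,0.025,0,0,0,0,0],[0.048,0.003,0,0,0,0,0],[0.048,0.003,0,0,0,0,0],[0.048,0.003,0,0,0,0,0]]'
python3 -m inch '[[0.048,0.003,0,0,0,0,0],[0.048,0.003,0,0,0,0,0],[0.048,0.003,0,0,0,0,0],[0.048,0.003,0,0,0,0,0],[0.048,0.003,0,0,0,0,0]]'
python3 -m inch '[[0.048,0.003,0,0,0,0,0],[0.035,0.002,0,0,0,0,0],[0,0,0,0,0,0,0],[0,0,0,0,0,0,0]]'
```

```text
clock: 3.2
position: [0.4168, -0.3016, 0.2635]
tool_rot: [3.141, 0.0, 1.58]
force: [1.0, -0.3, 0.8]
grip_width: 0.0854
finger_force: 0.0
clock: 3.7
position: [0.473, -0.0768, 0.2634]
tool_rot: [3.141, 0.0, 1.58]
force: [0.9, 0.0, -0.5]
grip_width: 0.0853
finger_force: 0.0
clock: 4.2
position: [0.4858, 0.1633, 0.2635]
tool_rot: [3.141, 0.0, 1.579]
force: [1.2, -0.6, 0.1]
grip_width: 0.0853
finger_force: 0.0
clock: 4.6
position: [0.4899, 0.245, 0.263]
tool_rot: [-3.141, 0.0, 1.581]
force: [0.9, -0.3, 0.2]
grip_width: 0.0852
finger_force: 0.0
```

```bash
python3 -m inch '[[0.001,0.006,0.04,0,0,0,0],[0,0,0.05,0,0,0,0],[0,0,0.05,0,0,0,0],[0,0,0,0,0,0,0]]' 60
python3 - <<'E'
from h import *
a=grab_frame("top")[150:260,110:260,::-1];b=grab_frame("side")[200:340,130:320,::-1]
cv2.imwrite("pics/c2.png",np.hstack([cv2.resize(a,(400,293)),cv2.resize(b,(398,293))]))
E
```

```text
clock: 5.0
position: [0.4939, 0.2425, 0.1186]
tool_rot: [-3.134, 0.004, 1.579]
force: [-0.0, -0.1, 1.4]
grip_width: 0.0854
finger_force: 0.0
```

View pics/c2.png

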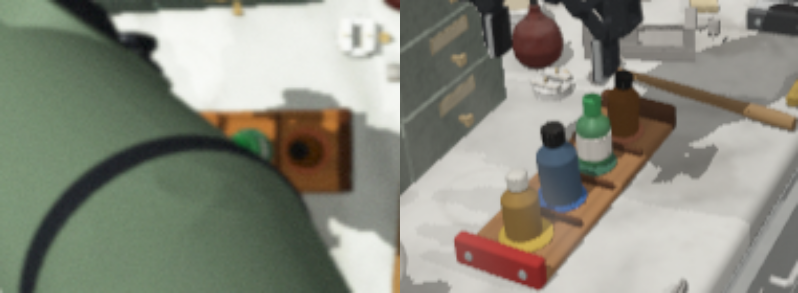

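The fingers straddle the rack, with the left tip at crop pixel (495,50) and the right at (605,75), roughly centred over blue at (553,135). I'll go down.

```bash
python3 -m inch '[[0.003,0.002,0.03,0,0,0,0],[0,0,0.03,0,0,0,0],[0,0,0.02,0,0,0,0],[0,0,0.016,0,0,0,0],[0,0,0,0,0,0,0]]' 40
python3 -m inch '[[0,0,0,0,0,0,0.4],[0,0,0,0,0,0,0.6],[0,0,0,0,0,0,0.8],[0,0,0,0,0,0,1],[0,0,0,0,0,0,1]]' 40
python3 -m inch '[[0,0,0,0,0,0,1],[0,0,0,0,0,0,1],[0,0,0,0,0,0,1],[0,0,0,0,0,0,1]]' 40
```

```text
clock: 5.6
position: [0.4988, 0.2485, 0.0278]
tool_rot: [3.141, 0.0, 1.579]
force: [-0.2, 0.4, 1.6]
grip_width: 0.0855
finger_force: 0.0
clock: 6.1
position: [0.4985, 0.2488, 0.0283]
tool_rot: [3.141, -0.0, 1.58]
force: [-3.2, -1.1, 14.0]
grip_width: 0.032
finger_force: 38.4
clock: 6.5
position: [0.4985, 0.2488, 0.0283]
tool_rot: [3.141, -0.0, 1.58]
force: [-2.8, -1.0, 14.2]
grip_width: 0.0318
finger_force: 38.4
```

```bash
python3 -m inch '[[0,0,-0.02,0,0,0,1],[0,0,-0.04,0,0,0,1],[0,0,-0.05,0,0,0,1],[0,0,-0.03,0,0,0,1],[-0.02,-0.0025,-0.01,0,0,0,1]]' 40
python3 -m inch '[[-0.03,-0.0025,0,0,0,0,1],[-0.04,-0.0025,0,0,0,0,1],[-0.04,-0.0025,0,0,0,0,1],[-0.04,-0.0025,0,0,0,0,1],[-0.04,-0.0025,0,0,0,0,1]]'
python3 -m inch '[[-0.04,-0.0025,0,0,0,0,1],[-0.04,-0.0025,0,0,0,0,1],[-0.04,-0.0025,0,0,0,0,1],[-0.04,-0.0025,0,0,0,0,1],[-0.04,-0.0025,0,0,0,0,1]]'
python3 -m inch '[[-0.04,-0.0025,0,0,0,0,1],[-0.03,-0.0025,0,0,0,0,1],[-0.02,-0.0025,0,0,0,-0.08,1],[0,0,0,0,0,-0.085,1],[0,0,0,0,0,0,1]]'
```

```text
clock: 7.0
position: [0.4967, 0.2312, 0.181]
tool_rot: [3.137, -0.003, 1.582]
force: [-0.3, -0.6, -1.0]
grip_width: 0.0315
finger_force: 40.7
clock: 7.5
position: [0.4847, 0.0368, 0.1776]
tool_rot: [3.141, 0.0, 1.58]
force: [1.2, -0.4, -1.2]
grip_width: 0.0312
finger_force: 40.6
clock: 8.0
position: [0.474, -0.1633, 0.1777]
tool_rot: [3.141, 0.0, 1.58]
force: [1.2, 0.2, -0.3]
grip_width: 0.0318
finger_force: 40.6
clock: 8.5
position: [0.4674, -0.2522, 0.1774]
tool_rot: [3.141, -0.0, 1.745]
force: [0.3, 0.4, -0.5]
grip_width: 0.0319
finger_force: 40.6
```

```bash
python3 -m inch '[[-0.001,-0.0035,0.03,0,0,0,1],[0,0,0.05,0,0,0,1],[0,0,0.04,0,0,0,1],[0,0,0.02,0,0,0,1],[0,0,0,0,0,0,1]]'
python3 - <<'E'
from h import *
a=grab_frame("side")[130:250,260:420,::-1]
cv2.imwrite("pics/c3.png",cv2.resize(a,(560,420)))
E
```

```text
clock: 9.0
position: [0.4633, -0.2519, 0.0352]
tool_rot: [-3.138, -0.003, 1.744]
force: [-0.0, 1.0, 0.4]
grip_width: 0.0314
finger_force: 40.6
```

View pics/c3.png

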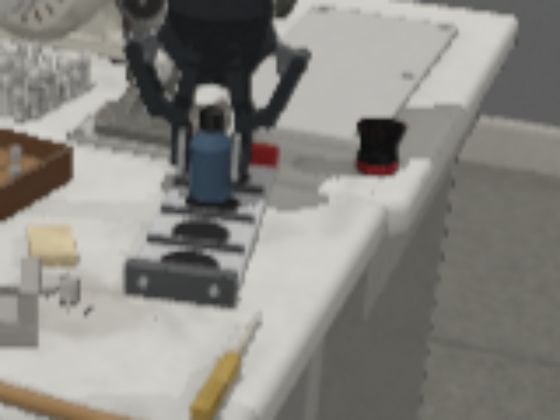

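The side view shows blue held just above the second spot from the red end, with its foot at crop pixel (210,200) and the red cheek behind at (265,155). I'll lower and release.

```bash
python3 -m inch '[[-0.001,0,0.005,0,0,0,1],[0,0,0.003,0,0,0,1],[0,0,0,0,0,0,1],[0,0,0,0,0,0,1]]'
python3 -m inch '[[0,0,0,0,0,0,0.55],[0,0,0,0,0,0,0.4],[0,0,0,0,0,0,0.2],[0,0,0,0,0,0,0],[0,0,0,0,0,0,0]]'
```

```text
clock: 9.45
position: [0.4648, -0.2545, 0.0298]
tool_rot: [3.141, 0.0, 1.744]
force: [-0.2, 0.2, -0.0]
grip_width: 0.0318
finger_force: 40.6
clock: 9.95
position: [0.4646, -0.2543, 0.0293]
tool_rot: [-3.142, -0.0, 1.745]
force: [-0.3, 0.8, -0.4]
grip_width: 0.0856
finger_force: 0.0
```

```bash
python3 -m inch '[[0,0,-0.02,0,0,0,0],[0,0,-0.04,0,0,0,0],[0,0,-0.05,0,0,0,0],[0,0,-0.04,0,0,0.08,0],[0,0,0,0,0,0.085,0]]' 40
python3 -m inch '[[0.02,0.002,0,0,0,0,0],[0.04,0.003,0,0,0,0,0],[0.05,0.004,0,0,0,0,0],[0.05,0.004,0,0,0,0,0],[0.05,0.004,0,0,0,0,0]]'
python3 -m inch '[[0.05,0.004,0,0,0,0,0],[0.05,0.004,0,0,0,0,0],[0.05,0.004,0,0,0,0,0],[0.05,0.004,0,0,0,0,0],[0.035,0.001,0,0,0,0,0]]'
python3 -m inch '[[0,0,0,0,0,0,0],[0,0,0,0,0,0,0]]'
python3 - <<'E'
from h import *
a=grab_frame("side")[120:340,150:420,::-1]
cv2.imwrite("pics/c4.png",cv2.resize(a,None,fx=2.5,fy=2.5))
t=grab_frame("top");o=outline_of("bottle_blue","top");print([(x["score"],x["rect"]) for x in o])
cv2.imwrite("pics/c4t.png",cv2.resize(t[195:248,328:440,::-1],None,fx=7,fy=7,interpolation=cv2.INTER_CUBIC))
E
```

```text
clock: 10.45
position: [0.4665, -0.2552, 0.1842]
tool_rot: [3.135, 0.003, 1.576]
force: [0.4, -0.4, -0.1]
grip_width: 0.0856
finger_force: 0.0
clock: 10.95
position: [0.4794, -0.0429, 0.1795]
tool_rot: [3.141, 0.0, 1.579]
force: [1.3, -0.0, 0.1]
grip_width: 0.0856
finger_force: 0.0
clock: 11.45
position: [0.4941, 0.1934, 0.1795]
tool_rot: [3.141, -0.001, 1.582]
force: [1.3, -0.3, 0.1]
grip_width: 0.0856
finger_force: 0.0
clock: 11.65
position: [0.4942, 0.1904, 0.1791]
tool_rot: [-3.141, 0.0, 1.581]
force: [0.1, -0.3, 0.2]
grip_width: 0.0852
finger_force: 0.0
[(0.52, [386.9, 211.8, 406.0, 226.4])]
```

View pics/c4t.png

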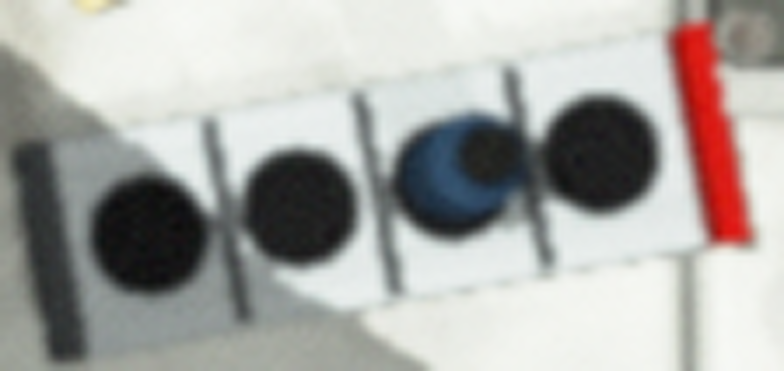

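Blue stands upright on its spot: foot near crop pixel (450,180), cap leaning only by perspective. Next is green.

```bash
python3 -m inch '[[0.005,0.004,0.04,0,0,0,0],[0,0,0.05,0,0,0,0],[0,0,0.04,0,0,0,0],[0,0,0.025,0,0,0,0],[0,0,0.005,0,0,0,0]]' 40
python3 -m inch '[[0,0,0,0,0,0,0],[0,0,0,0,0,0,0.4]]'
```

```text
clock: 12.3
position: [0.4972, 0.1933, 0.0169]
tool_rot: [-3.138, 0.002, 1.579]
force: [0.3, -0.1, 0.0]
grip_width: 0.0854
finger_force: 0.0
clock: 12.5
position: [0.4993, 0.1949, 0.0207]
tool_rot: [3.14, -0.001, 1.579]
force: [1.2, 0.6, 0.4]
grip_width: 0.0729
finger_force: 0.0
```

```bash
python3 -m inch '[[0,0,0.004,0,0,0,0.4],[0,0,0,0,0,0,0.6],[0,0,0,0,0,0,0.8],[0,0,0,0,0,0,1],[0,0,0,0,0,0,1]]' 40
python3 -m inch '[[0,0,0,0,0,0,1],[0,0,0,0,0,0,1]]'
```

```text
clock: 13.0
position: [0.4987, 0.1949, 0.0159]
tool_rot: [3.141, 0.0, 1.58]
force: [-2.1, -1.4, 7.4]
grip_width: 0.0289
finger_force: 38.9
clock: 13.2
position: [0.4987, 0.1949, 0.0159]
tool_rot: [3.141, 0.0, 1.58]
force: [-2.1, -1.8, 7.5]
grip_width: 0.0289
finger_force: 38.9
```

```bash
python3 -m inch '[[0,0,-0.02,0,0,0,1],[0,0,-0.04,0,0,0,1],[0,0,-0.05,0,0,0,1],[0,0,-0.04,0,0,0,1],[-0.02,-0.004,-0.01,0,0,0,1]]' 40
python3 -m inch '[[-0.03,-0.004,0,0,0,0,1],[-0.04,-0.004,0,0,0,0,1],[-0.04,-0.004,0,0,0,0,1],[-0.04,-0.004,0,0,0,0,1],[-0.04,-0.004,0,0,0,0,1]]'
python3 -m inch '[[-0.04,-0.004,0,0,0,0,1],[-0.04,-0.004,0,0,0,0,1],[-0.04,-0.004,0,0,0,0,1],[-0.03,-0.004,0,0,0,0,1],[-0.02,-0.004,0,0,0,0,1]]'
python3 -m inch '[[-0.016,-0.003,0,0,0,-0.08,1],[0,0,0,0,0,-0.085,1],[0,0,0,0,0,0,1],[0,0,0,0,0,0,1]]'
```

```text
clock: 13.7
position: [0.496, 0.1776, 0.1797]
tool_rot: [3.136, -0.003, 1.582]
force: [0.2, -0.3, 0.2]
grip_width: 0.0287
finger_force: 39.8
clock: 14.2
position: [0.476, -0.0169, 0.1756]
tool_rot: [3.141, 0.0, 1.58]
force: [0.9, -0.3, -0.7]
grip_width: 0.0288
finger_force: 39.7
clock: 14.7
position: [0.4573, -0.1879, 0.1755]
tool_rot: [3.142, 0.001, 1.578]
force: [0.3, 0.5, -0.8]
grip_width: 0.029
finger_force: 39.7
clock: 15.1
position: [0.455, -0.2013, 0.1755]
tool_rot: [3.141, -0.0, 1.742]
force: [0.3, -0.4, 0.2]
grip_width: 0.0285
finger_force: 39.7
```

Right over the target. I'll lower by 0.160 and release.

```bash
python3 -m inch '[[0,0,0.03,0,0,0,1],[0,0,0.05,0,0,0,1],[0,0,0.04,0,0,0,1],[0,0,0.025,0,0,0,1],[0,0,0.007,0,0,0,1]]'
python3 -m inch '[[0,0,0.003,0,0,0,1],[0,0,0.002,0,0,0,1],[0,0,0,0,0,0,1],[0,0,0,0,0,0,1]]'
```

```text
clock: 15.6
position: [0.454, -0.2004, 0.0212]
tool_rot: [-3.139, -0.002, 1.744]
force: [0.5, 0.3, -0.1]
grip_width: 0.029
finger_force: 39.7
clock: 16.0
position: [0.4555, -0.2019, 0.0192]
tool_rot: [3.14, 0.001, 1.744]
force: [0.3, -0.3, 0.4]
grip_width: 0.0289
finger_force: 39.7
```

```bash
python3 -m inch '[[0,0,0.004,0,0,0,1],[0,0,0,0,0,0,1],[0,0,0,0,0,0,1]]'
python3 -m inch '[[0,0,0,0,0,0,0.55],[0,0,0,0,0,0,0.4],[0,0,0,0,0,0,0.2],[0,0,0,0,0,0,0],[0,0,0,0,0,0,0]]'
python3 -m inch '[[0,0,-0.02,0,0,0,0],[0,0,-0.04,0,0,0,0],[0,0,-0.05,0,0,0,0],[0,0,-0.05,0,0,0.08,0],[0,0,0,0,0,0.085,0]]' 40
python3 -m inch '[[0.02,0.004,0,0,0,0,0],[0.04,0.005,0,0,0,0,0],[0.05,0.006,0,0,0,0,0],[0.05,0.006,0,0,0,0,0],[0.05,0.006,0,0,0,0,0]]'
python3 -m inch '[[0.05,0.006,0,0,0,0,0],[0.04,0.005,0,0,0,0,0],[0.03,0.004,0,0,0,0,0],[0.015,0.002,0,0,0,0,0],[0,0,0,0,0,0,0]]'
python3 - <<'E'
from h import *
a=grab_frame("side")[120:340,150:420,::-1]
t=grab_frame("top")
cv2.imwrite("pics/c5.png",np.vstack([cv2.resize(t[200:245,328:440,::-1],(600,240)),cv2.resize(a,(430,350))[:, :].copy() if 0 else cv2.resize(cv2.copyMakeBorder(a,0,0,49,50,0),(600,358))]))
E
```

```text
clock: 16.3
position: [0.4549, -0.2015, 0.0143]
tool_rot: [-3.141, -0.0, 1.745]
force: [-0.2, -0.2, -0.2]
grip_width: 0.0291
finger_force: 39.7
clock: 16.8
position: [0.455, -0.2015, 0.0143]
tool_rot: [-3.142, -0.0, 1.745]
force: [-0.0, -0.1, 0.4]
grip_width: 0.085
finger_force: 0.0
clock: 17.3
position: [0.4574, -0.2022, 0.1798]
tool_rot: [3.134, 0.003, 1.576]
force: [0.5, -0.5, -0.7]
grip_width: 0.0853
finger_force: 0.0
clock: 17.8
position: [0.4798, 0.0094, 0.1744]
tool_rot: [3.141, 0.0, 1.579]
force: [1.6, -0.4, 0.6]
grip_width: 0.0856
finger_force: 0.0
clock: 18.3
position: [0.4956, 0.1441, 0.1743]
tool_rot: [-3.142, -0.001, 1.582]
force: [0.1, -0.0, -0.1]
grip_width: 0.0854
finger_force: 0.0
```

View pics/c5.png

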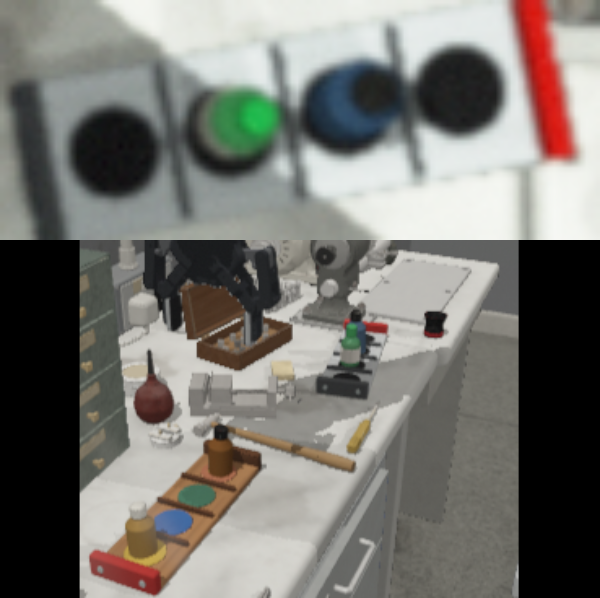

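Green and blue both stand upright on their spots (crop pixels (230,130) and (345,105)), and amber and brown are undisturbed. Now brown.

```bash
python3 -m inch '[[-0.001,0,0.04,0,0,0,0],[0,0,0.05,0,0,0,0],[0,0,0.04,0,0,0,0],[0,0,0.025,0,0,0,0],[0,0,0.003,0,0,0,0]]' 40
python3 -m inch '[[0,0,0.001,0,0,0,0.2],[0,0,0,0,0,0,0.4],[0,0,0,0,0,0,0.6],[0,0,0,0,0,0,0.8],[0,0,0,0,0,0,1]]'
python3 -m inch '[[0,0,0,0,0,0,1],[0,0,0,0,0,0,1],[0,0,0,0,0,0,1]]'
```

```text
clock: 18.9
position: [0.4943, 0.1392, 0.0139]
tool_rot: [-3.137, 0.002, 1.578]
force: [0.4, -0.6, -0.2]
grip_width: 0.0853
finger_force: 0.0
clock: 19.4
position: [0.4965, 0.1414, 0.0163]
tool_rot: [3.14, -0.0, 1.579]
force: [-0.2, -0.8, 10.3]
grip_width: 0.0279
finger_force: 40.3
clock: 19.7
position: [0.4965, 0.1414, 0.0163]
tool_rot: [3.14, 0.0, 1.58]
force: [0.1, -1.6, 11.7]
grip_width: 0.0278
finger_force: 40.3
```

```bash
python3 -m inch '[[0,0,-0.02,0,0,0,1],[0,0,-0.04,0,0,0,1],[0,0,-0.05,0,0,0,1],[0,0,-0.04,0,0,0,1],[-0.02,-0.006,-0.01,0,0,0,1]]' 40
python3 -m inch '[[-0.03,-0.006,0,0,0,0,1],[-0.04,-0.006,0,0,0,0,1],[-0.04,-0.006,0,0,0,0,1],[-0.04,-0.006,0,0,0,0,1],[-0.04,-0.006,0,0,0,0,1]]'
python3 -m inch '[[-0.04,-0.006,0,0,0,0,1],[-0.03,-0.006,0,0,0,0,1],[-0.014,-0.006,0,0,0,-0.08,1],[0,0,0,0,0,-0.085,1],[0,0,0,0,0,0,1]]'
python3 -m inch '[[0,0,0,0,0,0,1]]'
```

```text
clock: 20.2
position: [0.4916, 0.1239, 0.1798]
tool_rot: [3.135, -0.003, 1.582]
force: [0.3, -0.6, -1.3]
grip_width: 0.0276
finger_force: 39.8
clock: 20.7
position: [0.4612, -0.0705, 0.1758]
tool_rot: [3.141, 0.0, 1.58]
force: [1.1, -0.5, -0.2]
grip_width: 0.0275
finger_force: 39.8
clock: 21.2
position: [0.4442, -0.1535, 0.1756]
tool_rot: [3.141, 0.0, 1.745]
force: [0.3, -0.3, -0.9]
grip_width: 0.0269
finger_force: 39.7
clock: 21.3
position: [0.4445, -0.1529, 0.1755]
tool_rot: [3.141, 0.0, 1.742]
force: [-0.2, 0.6, -1.2]
grip_width: 0.0272
finger_force: 39.7
```

```bash
python3 -m inch '[[0,0.001,0.03,0,0,0,1],[0,0,0.05,0,0,0,1],[0,0,0.04,0,0,0,1],[0,0,0.025,0,0,0,1],[0,0,0.007,0,0,0,1]]'
python3 -m inch '[[0,0,0.005,0,0,0,1],[0,0,0.003,0,0,0,1],[0,0,0,0,0,0,1],[0,0,0,0,0,0,1]]'
```

```text
clock: 21.8
position: [0.4444, -0.1518, 0.0213]
tool_rot: [-3.139, -0.002, 1.744]
force: [-0.2, -0.0, 0.5]
grip_width: 0.0272
finger_force: 39.7
clock: 22.2
position: [0.4459, -0.1531, 0.0162]
tool_rot: [3.14, 0.001, 1.744]
force: [-0.0, 0.5, -0.4]
grip_width: 0.0274
finger_force: 39.7
```

```bash
python3 -m inch '[[0,0,0.002,0,0,0,1],[0,0,0,0,0,0,1],[0,0,0,0,0,0,1]]'
python3 -m inch '[[0,0,0,0,0,0,0.55],[0,0,0,0,0,0,0.4],[0,0,0,0,0,0,0.2],[0,0,0,0,0,0,0],[0,0,0,0,0,0,0]]'
python3 -m inch '[[0,0,-0.02,0,0,0,0],[0,0,-0.04,0,0,0,0],[0,0,-0.05,0,0,0,0],[0,0,-0.05,0,0,0.08,0],[0,0,0,0,0,0.085,0]]' 40
python3 -m inch '[[0.02,0.003,0,0,0,0,0],[0.04,0.005,0,0,0,0,0],[0.05,0.0065,0,0,0,0,0],[0.05,0.0065,0,0,0,0,0],[0.05,0.0065,0,0,0,0,0]]'
python3 -m inch '[[0.05,0.0065,0,0,0,0,0],[0.05,0.0065,0,0,0,0,0],[0.05,0.0065,0,0,0,0,0],[0.04,0.005,0,0,0,0,0],[0.032,0.004,0,0,0,0,0]]'
python3 -m inch '[[0.02,0.001,0,0,0,0,0],[0,0,0,0,0,0,0],[0,0,0,0,0,0,0]]'
```

```text
clock: 22.5
position: [0.446, -0.1532, 0.0142]
tool_rot: [3.14, 0.001, 1.744]
force: [-3.4, -1.6, 17.3]
grip_width: 0.0275
finger_force: 41.6
clock: 23.0
position: [0.4453, -0.1528, 0.0133]
tool_rot: [-3.142, -0.0, 1.745]
force: [-0.2, -1.0, 0.6]
grip_width: 0.0852
finger_force: 0.0
clock: 23.5
position: [0.4477, -0.1534, 0.1785]
tool_rot: [3.134, 0.003, 1.576]
force: [-0.1, -0.0, -2.3]
grip_width: 0.0855
finger_force: 0.0
clock: 24.0
position: [0.4707, 0.0579, 0.1734]
tool_rot: [3.141, 0.0, 1.579]
force: [1.6, -0.2, -0.0]
grip_width: 0.0853
finger_force: 0.0
clock: 24.5
position: [0.4967, 0.2799, 0.1732]
tool_rot: [-3.141, -0.001, 1.581]
force: [0.7, -1.0, -0.5]
grip_width: 0.0852
finger_force: 0.0
clock: 24.8
position: [0.4978, 0.2969, 0.173]
tool_rot: [-3.141, 0.001, 1.58]
force: [0.2, -1.2, 0.2]
grip_width: 0.0855
finger_force: 0.0
```

```bash
python3 -m inch '[[0.002,0.001,0.04,0,0,0,0],[0,0,0.05,0,0,0,0],[0,0,0.04,0,0,0,0],[0,0,0.025,0,0,0,0],[0,0,0.003,0,0,0,0]]' 40
python3 -m inch '[[0,0,0.002,0,0,0,0.2],[0,0,0,0,0,0,0.4],[0,0,0,0,0,0,0.6],[0,0,0,0,0,0,0.8],[0,0,0,0,0,0,1]]'
python3 -m inch '[[0,0,0,0,0,0,1],[0,0,0,0,0,0,1],[0,0,0,0,0,0,1]]'
```

```text
clock: 25.3
position: [0.4978, 0.2969, 0.0127]
tool_rot: [-3.138, 0.003, 1.579]
force: [0.2, -0.3, -0.5]
grip_width: 0.0854
finger_force: 0.0
clock: 25.8
position: [0.4997, 0.2993, 0.0145]
tool_rot: [3.14, -0.001, 1.579]
force: [-0.3, -1.4, 10.2]
grip_width: 0.0276
finger_force: 39.0
clock: 26.1
position: [0.4997, 0.2993, 0.0145]
tool_rot: [3.14, -0.0, 1.58]
force: [-0.5, -2.1, 9.6]
grip_width: 0.0278
finger_force: 39.0
```

```bash
python3 -m inch '[[0,0,-0.02,0,0,0,1],[0,0,-0.04,0,0,0,1],[0,0,-0.05,0,0,0,1],[0,0,-0.04,0,0,0,1],[-0.02,-0.002,-0.01,0,0,0,1]]' 40
python3 -m inch '[[-0.03,-0.002,0,0,0,0,1],[-0.04,-0.002,0,0,0,0,1],[-0.04,-0.002,0,0,0,0,1],[-0.04,-0.002,0,0,0,0,1],[-0.04,-0.002,0,0,0,0,1]]'
python3 -m inch '[[-0.04,-0.002,0,0,0,0,1],[-0.04,-0.002,0,0,0,0,1],[-0.04,-0.002,0,0,0,0,1],[-0.04,-0.002,0,0,0,0,1],[-0.04,-0.002,0,0,0,0,1]]'
python3 -m inch '[[-0.04,-0.002,0,0,0,0,1],[-0.04,-0.002,0,0,0,0,1],[-0.04,-0.002,0,0,0,0,1],[-0.04,-0.002,0,0,0,0,1],[-0.03,-0.002,0,0,0,0,1]]'
python3 -m inch '[[-0.004,0,0,0,0,-0.08,1],[0,0,0,0,0,-0.085,1],[0,0,0,0,0,0,1],[0,0,0,0,0,0,1]]'
```

```text
clock: 26.6
position: [0.4981, 0.2822, 0.1783]
tool_rot: [3.136, -0.004, 1.582]
force: [-0.1, 0.2, -1.0]
grip_width: 0.0273
finger_force: 40.0
clock: 27.1
position: [0.4887, 0.0874, 0.1739]
tool_rot: [3.141, 0.0, 1.58]
force: [1.8, -0.2, -1.1]
grip_width: 0.0274
finger_force: 40.0
clock: 27.6
position: [0.4804, -0.1128, 0.1739]
tool_rot: [3.141, 0.0, 1.58]
force: [0.7, 0.8, -0.8]
grip_width: 0.0276
finger_force: 40.0
clock: 28.1
position: [0.4717, -0.3038, 0.1738]
tool_rot: [3.141, 0.001, 1.578]
force: [1.6, 0.8, -1.2]
grip_width: 0.0278
finger_force: 40.0
clock: 28.5
position: [0.4724, -0.305, 0.1736]
tool_rot: [3.141, 0.0, 1.742]
force: [1.0, 0.7, -0.5]
grip_width: 0.0273
finger_force: 40.0
```

```bash
python3 -m inch '[[0,0,0.03,0,0,0,1],[0,0,0.05,0,0,0,1],[0,0,0.04,0,0,0,1],[0,0,0.025,0,0,0,1],[0,0,0.007,0,0,0,1]]'
python3 -m inch '[[0,0,0.004,0,0,0,1],[0,0,0.003,0,0,0,1],[0,0,0,0,0,0,1],[0,0,0,0,0,0,1]]'
```

```text
clock: 29.0
position: [0.4714, -0.3041, 0.0191]
tool_rot: [-3.139, -0.002, 1.744]
force: [0.1, 0.2, 0.4]
grip_width: 0.0279
finger_force: 40.0
clock: 29.4
position: [0.4728, -0.3055, 0.0153]
tool_rot: [3.141, 0.001, 1.744]
force: [-0.6, 0.2, -0.8]
grip_width: 0.0274
finger_force: 40.0
```

```bash
python3 -m inch '[[0,0,0.002,0,0,0,1],[0,0,0,0,0,0,1],[0,0,0,0,0,0,1]]'
python3 -m inch '[[0,0,0,0,0,0,0.55],[0,0,0,0,0,0,0.4],[0,0,0,0,0,0,0.2],[0,0,0,0,0,0,0],[0,0,0,0,0,0,0]]'
python3 -m inch '[[0,0,-0.02,0,0,0,0],[0,0,-0.04,0,0,0,0],[0,0,-0.05,0,0,0,0],[0,0,-0.05,0,0,0,0],[0.02,0,0,0,0,0,0]]'
python3 -m inch '[[0.04,0.005,0,0,0,0,0],[0.05,0.006,0,0,0,0,0],[0.05,0.006,0,0,0,0,0],[0.05,0.006,0,0,0,0,0],[0.05,0.006,0,0,0,0,0]]'
python3 -m inch '[[0.05,0.006,0,0,0,0,0],[0.05,0.006,0,0,0,0,0],[0.04,0.006,0,0,0,0,0],[0,0,0,0,0,0,0],[0,0,0,0,0,0,0]]'
python3 - <<'E'
from h import *
a=grab_frame("side")[120:250,270:400,::-1]
t=grab_frame("top")
cv2.imwrite("pics/c6.png",np.vstack([cv2.resize(t[200:245,328:440,::-1],(700,281),interpolation=cv2.INTER_CUBIC),cv2.copyMakeBorder(cv2.resize(a,(310,310)),0,0,195,195,0)]))
E
```

```text
clock: 29.7
position: [0.4727, -0.3054, 0.0126]
tool_rot: [3.141, 0.0, 1.745]
force: [1.0, -1.9, 1.9]
grip_width: 0.0277
finger_force: 40.4
clock: 30.2
position: [0.4724, -0.3051, 0.0123]
tool_rot: [-3.142, -0.0, 1.745]
force: [0.6, 0.3, 0.1]
grip_width: 0.0856
finger_force: 0.0
clock: 30.7
position: [0.4713, -0.288, 0.1779]
tool_rot: [3.135, 0.006, 1.742]
force: [0.6, -0.4, -1.0]
grip_width: 0.0853
finger_force: 0.0
clock: 31.2
position: [0.4556, -0.0438, 0.1725]
tool_rot: [3.141, 0.0, 1.744]
force: [1.1, 0.5, 0.9]
grip_width: 0.0851
finger_force: 0.0
clock: 31.7
position: [0.4494, 0.0956, 0.1723]
tool_rot: [-3.142, 0.0, 1.747]
force: [-0.3, -0.9, -0.2]
grip_width: 0.0856
finger_force: 0.0
```

View pics/c6.png

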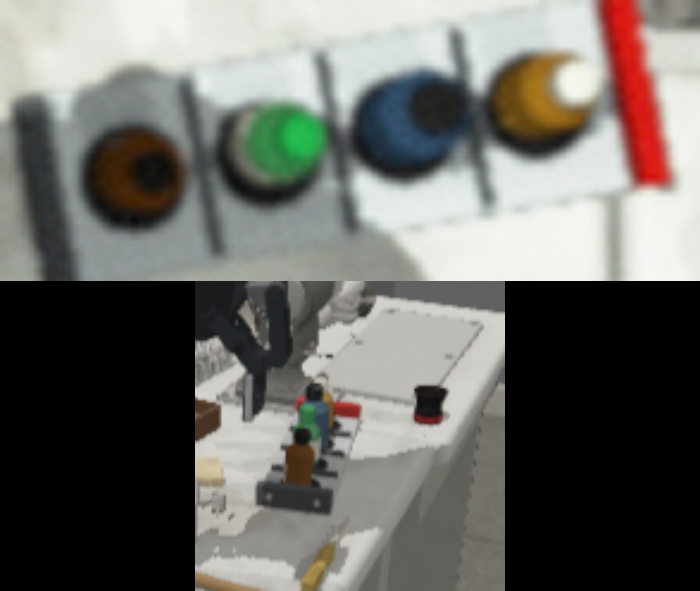

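All four stand upright in their pockets. From the red end the caps are at crop pixels: amber (575,82), blue (440,105), green (303,134), brown (153,171). I'll check these numerically and hand in if each is within 8 mm.

```bash
python3 - <<'E'
from h import *
S=[[.4704,-.3071],[.4613,-.2561],[.4525,-.2048],[.4432,-.154]];ok=True
for s,c,h in zip(S,((575,82),(440,105),(303,134),(153,171)),(55,70,64,62)):
    e=onz("top",(c[0]/6.25+327.58,c[1]/6.244+199.58),.01+h/1000)[:2]-s;print(e.round(4));ok&=np.linalg.norm(e)<.008
if ok: print(bot.job_done())
E
```

```text
[0.0053 0.0023]
[0.0053 0.0038]
[ 0.0042 -0.0002]
[0.0004 0.0023]
the job is handed in; nothing more can be done
None
```

All four bottles stand upright in the new rack in their original order from the red end (amber, blue, green, brown), each measured within about 7 mm of its pocket's middle, and I handed the job in at about 32 s of the 106 s allowed; no verdict was returned.

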